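Seat a mirror on its three-ball kinematic mount

ROBOT

A 6-joint arm with a two-finger parallel gripper is mounted at the origin on the work surface. World frame = base frame: x ahead of the robot, y to its left, z up, the work surface at z = 0. Lengths are in m, angles in rad, forces in N, time in s.
With the tool pointing down it reaches from about 0.275 to 0.85 m from the base axis. Payload 5.2 kg.
Tool frame: the origin (TCP) lies on the mounting face of the last link; the fingertips stand 173 mm ahead of it and the grasp point (between the pads) lies 155 mm ahead of it; z points along the fingers, y is the line along which they close (so a half turn about z gives the same grasp; the last joint's range is limited). The gripper opens to 85 mm and grips with 20 to 120 N. Pads are 22 mm wide; open, the fingers measure 114 mm over their backs; the gripper's body (76 mm by 85 mm) begins 54 mm behind the grasp point. The pads swing forward as they close: fully open they stand 13 mm farther back than shut.
Start: joints at [0.95, 0.259, 1.535, -0, 1.348, -0.203], TCP at [0.223, 0.503, 0.405] pointing down, gripper open.
Joint ranges: [-3.14, 3.14], [-0.91, 2.08], [0.19, 2.58], [-1.22, 4.36], [0.22, 2.71], [-3.12, 3.12]. Speed limits (rad/s): [2.57, 2.57, 3.14, 3.14, 3.14, 3.14].

INTERFACE

Orientations are given as [roll, pitch, yaw] about the fixed x, y, z axes, in that order (R = Rz(yaw) Ry(pitch) Rx(roll)).
In Python, from workcell import sensors, imaging, manip gives the robot as it stands. The module is installed in compiled form; this text tells all that it offers.
- The arm moves only by the tool send_rows, never from a script. Its argument "deltas" is a list of rows, each a list of 3 entries, a list of its own where there are three numbers: the shift along the tool's x, y, z in cm, then the turn about the tool's z in degrees, then the opening, from -1 (shut) to 1 (fully open). In form: [[[dx, dy, dz], twist, jaw], ...]. A call has 1 to 8 rows; each row is the pose to reach, as a shift and turn from the pose commanded when the call began, along the tool's axes at that moment; what a row does not reach only later rows make up. A row lasts 1/10 s, in which the tool goes at most 50 mm and 8.59 degrees, less where a joint would pass 70% of its speed; a pose out of reach is approached as far as the arm can. A call with a gripper value outside its range is refused whole. The fingers move at their own pace and stop on an object; "force" is the grip in N (left out, the last holds). Time passes only in rows, so rows that repeat a pose let the fingers close. It gives the time, the measured TCP pose, the force, the opening and the grip force at its end, in the units of the state.
- sensors.get_state(): the state, without advancing time (a new reading comes with each control period).
- imaging.snapshot(name): name is "scene" or "top"; returns a dict with "img" (384x512x3 uint8, red, green, blue), "fx", "fy", "cx", "cy" (pixels), "T" (4x4, takes a point from camera to world coordinates). Camera axes: x right, y up, looking along -z (the intrinsics and any distortion apply to the point x, -y, -z); pixel columns grow to the right and rows downward; lengths in m; the calibration is good to about 2 mm. A picture is of the moment at which its call begins. There is no depth.
- manip.sign_off(): hands the job in; it is judged then, once.
The state is a dict: "t": time; "joints": joint angles; "joint_velocities": joint speeds; "joint_efforts": joint torques, N m; "tool_pos": TCP position; "tool_rot": TCP orientation; "contact_force": force on the tool from outside, world axes, zero at the start; "ft_torque": the same for the moment, N m; "grip_width": finger opening in m; "grip_force": force on a finger pad.
Only numpy, scipy, OpenCV 4.12 (cv2) and the standard library are available. Lean on these libraries where they do the work, as an engineer would, in place of code of your own. Each camera call takes 0.05 s, during which the arm holds its last target. There are 200 camera calls.

TASK

Put the mirror back on its kinematic mount on the optical rail: set its plate over the three balls and press it down between the two spring plungers until they snap over its edges, keep it level until it stands on all three balls, then let go, so that the springs hold it fully home. The height of the mount is not known exactly, so feel your way down and press gently, never hard on the balls, and leave the other things on the bench where they are.

Things in the scene. Friction and masses are not known exactly. Their poses are not given: they have to be found in the camera images.
- mirror_centre (a point): Centre of the loose mirror unit (about 0.42 kg), on its axis, 45 mm above its underside and 45 mm below its top. The upright frame (18 mm thick along x, 56 mm wide along y, 78 mm tall) stands over this axis on the plate; its top 27 mm is solid and good to grip across the 18 mm.
- mirror: The mirror unit: aluminium frame with a round mirror looking along -x, on a plate 76 mm (x) by 91 mm (y), 12 mm thick, with a narrow tongue to -x and bevelled ridges along both y edges. Under it are 3 vee blocks: one below the tongue (x=-28), two behind (x=14, y=+-24). Origin: underside, on the axis. It starts standing on the bench. Home is with its x, y, z axes along the mount's and on its axis.
- mount_axis (a point): Top centre of the fixed post holder (40 mm wide) of the mount, on the axis that the mirror's axis must meet. The grey head above it rises on its post by an unreported 0 to 30 mm: the underside of the mirror's plate, when home, is 22 to 52 mm above this point and the ball tops 26 to 56 mm. The head is firm and level and does not give.
- mount: The mount, fixed on the rail; origin: underside of its carrier, 44 mm below mount_axis; z up. Head plate 80 (x) by 148 mm (y), 3 steel balls of 12 mm: one at x=-28, y=0, two at x=14, y=+-24. Two sprung ball-nosed plungers point inwards from blocks at y=+-65 (24 mm high). The vees catch the balls from some 3 mm and 0.05 rad off. Mirror home: the tongue over the single ball.
- plunger_left (a joint): Travel outwards (m) of the sprung plunger on the mount's +y side: 0 with nothing in, about 0.0045 as the plate's ridge passes, about 0.0012 holding the plate home. Coming down, the plate first meets the plungers 10 mm above home; they resist with 10 to 14 N together, snap over the ridge about 4 mm above home (the force falls), then draw the plate down with about 7 N until it stands on the balls.
- plunger_right (a joint): The same for the plunger on the mount's -y side. If let go between the snap and the balls the mirror can topple; the springs hold it upright only once it stands on all three balls.
- lens_cell: Bystander: black ring 42 mm across, 14 mm high, lying on the bench; origin at its underside.
- ball_driver: Bystander: a 160 mm screwdriver lying on the bench, its handle to its -x; origin below its middle.
- spare_post: Bystander: a steel post 50 mm tall, 25 mm thick, standing on its 32 mm foot; origin at its underside.

How it is judged:
At the end, for the whole second after the job is handed in: the mirror is home and released: its axis within 2 mm of the mount's, turned within 0.035 rad of it and upright within 0.03 rad, both plungers closed over its edges (0.5 to 3 mm out), pressed on the mount by the springs, and at rest (horizontal distance between mirror_centre and mount_axis below 0.002 m and angle between the x axis of mirror and the x axis of mount, either way round below 0.035 rad and angle between mirror's own z axis and vertical below 0.03 rad and value of joint plunger_left between 0.0005 and 0.003 m and value of joint plunger_right between 0.0005 and 0.003 m and contact force between mirror and mount above 4 N and linear speed of mirror below 0.01 m/s); the robot touches nothing.
It fails at once if the plate is loaded hard against the mount: over 50 N over all its contacts (springs at home: 25 N; some 25 N pressed by hand on top reaches the limit) (contact force between mirror and mount above 50 N).
It fails at once if a bystander is moved by more than 20 mm (distance of any of lens_cell, ball_driver, spare_post from where it was at the start of the episode above 0.02 m).
It also fails if it takes over 54 s, if anything falls off the work surface, if the arm or the gripper's body presses on something with over 40 N, if the wrist force passes 120 N, or if a joint passes its speed limit or range.

## Working session

There is one attempt and no reset: what is moved stays moved. The work goes in short steps, Python scripts to look and compute and a tool call to move; the robot and the scene stay as the last step left them, time stands still between calls to the robot, and variables do not carry over. Pictures are saved under pics/ and viewed, at most 10 in all, crops included, and the job is handed in when it is done.

Besides the shell and the picture viewer there is one more tool, called after "Request:" as name(argument=value, ...) on one line, values as JSON. send_rows: Moves the arm, as the interface text tells. Its arguments: {"type":"object","properties":{"deltas":{"type":"array","items":{"type":"array"}},"force":{"type":"number"}},"required":["deltas"]}

```bash
mkdir -p pics
cat > h.py <<'E'
import numpy as np, cv2
from workcell import sensors, imaging, manip
def snap(n,f=None):
    s=imaging.snapshot(n)
    if f: cv2.imwrite('pics/'+f,s['img'][:,:,::-1])
    return s
def ray(s,u,v):
    d=np.array([(u-s['cx'])/s['fx'],-(v-s['cy'])/s['fy'],-1.]); T=s['T']
    return T[:3,3],T[:3,:3]@d
def onz(s,u,v,z):
    o,d=ray(s,u,v); return o+d*(z-o[2])/d[2]
def proj(s,p):
    T=s['T']; c=T[:3,:3].T@(np.array(p)-T[:3,3]); return s['cx']-s['fx']*c[0]/c[2], s['cy']+s['fy']*c[1]/c[2]
def tri(s1,p1,s2,p2):
    o1,d1=ray(s1,*p1);o2,d2=ray(s2,*p2)
    k=np.linalg.lstsq(np.c_[d1,-d2],o2-o1,rcond=None)[0]
    a,b=o1+k[0]*d1,o2+k[1]*d2
    return (a+b)/2,np.linalg.norm(a-b)
E
python3 - <<'E'
from h import *
a=snap('scene','s1.png');b=snap('top','t1.png')
for s in (a,b): print({k:v for k,v in s.items() if k not in('img',)})
im=np.hstack([a['img'],b['img']])
print(sensors.get_state())
E
```

```text
{'fx': 434.77967573790147, 'fy': 434.77967573790147, 'cx': 250.14990278925967, 'cy': 185.14899606880851, 'T': array([[-0.88879827, -0.22508535,  0.39921701,  0.90109458],
       [ 0.45826541, -0.4469739 ,  0.7682494 ,  0.62100039],
       [ 0.0055179 ,  0.86576609,  0.50041846,  0.50267694],
       [ 0.        ,  0.        ,  0.        ,  1.        ]])}
{'fx': 348.0593509684197, 'fy': 348.0593509684197, 'cx': 262.10317998121815, 'cy': 195.57560155602707, 'T': array([[-0.07175734,  0.96660789, -0.24600827,  0.40731335],
       [-0.99742021, -0.06905805,  0.01959352,  0.00495992],
       [ 0.0019504 ,  0.2467796 ,  0.96906967,  0.71804804],
       [ 0.        ,  0.        ,  0.        ,  1.        ]])}
{'t': 0.1, 'joints': array([ 9.50186576e-01,  2.59299285e-01,  1.53596487e+00, -1.38018152e-05,
        1.34800617e+00, -2.02794363e-01]), 'joint_velocities': array([ 0.00057275, -0.00195564, -0.00120312,  0.0017044 , -0.000898  ,
       -0.00019974]), 'joint_efforts': array([ 2.25069292e-03, -4.46965778e+01, -2.91249025e+01, -1.41787273e-04,
        6.20298073e-03, -1.12978802e-05]), 'tool_pos': array([0.223038  , 0.50254273, 0.40394541]), 'tool_rot': array([-3.13994665e+00, -3.24714726e-04,  2.72378006e+00]), 'contact_force': array([-0.345306  ,  0.94375864,  0.53558725]), 'ft_torque': array([-0.01068756,  0.00927616, -0.01808858]), 'grip_force': 0.0, 'grip_width': 0.08545676449110855}
```

View pics/s1.png

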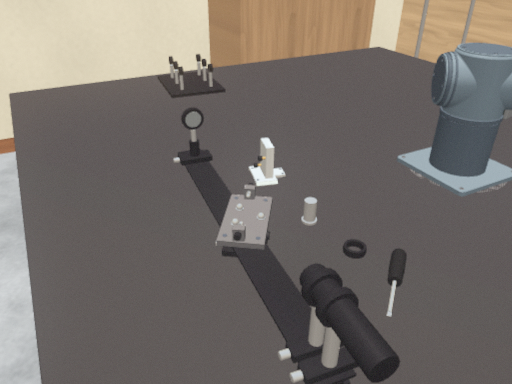

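View pics/t1.png

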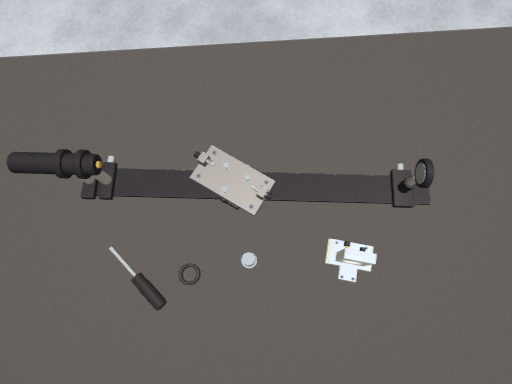

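The scene view shows the mirror at about (265,165) and the mount head at (247,220). In the top view the mirror is at (350,258) with its tongue pointing down the image, and the mount head is at (232,180). I'll enlarge both.

Run:
```python
from h import *
a=cv2.imread('pics/s1.png');b=cv2.imread('pics/t1.png')
r=lambda i,x,y,w,h:cv2.resize(i[y:y+h,x:x+w],(400,300),interpolation=cv2.INTER_CUBIC)
# each 100x75 or 4x
o=np.vstack([np.hstack([r(b,182,142,100,75),r(b,310,225,100,75)]),np.hstack([r(a,205,178,100,75),r(a,220,125,100,75)])])
cv2.imwrite('pics/c1.png',o)
```

```text
(no output)
```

View pics/c1.png

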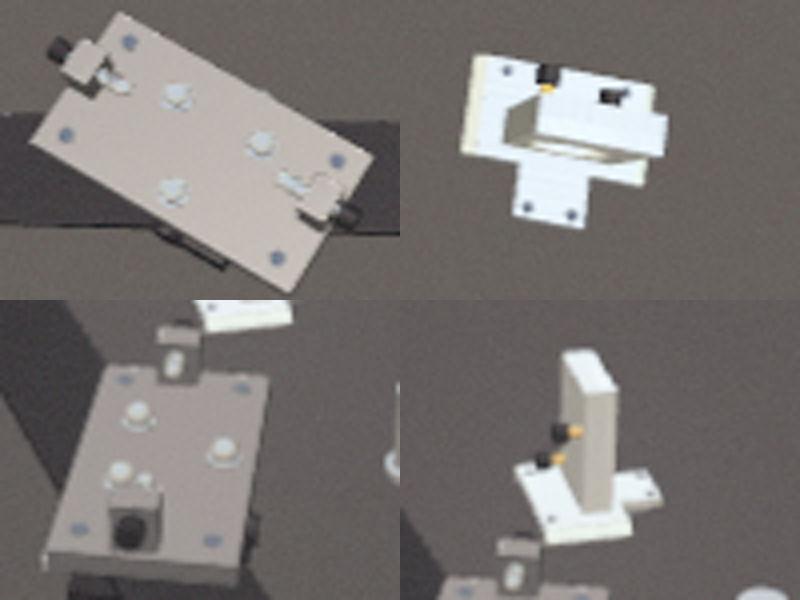

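The crops show the mount's three balls in the top view at about (226,166), (247,177.5) and (225,189.5). The third is the single one, because the plungers run parallel to the line through the other two. In the scene view the same balls are at (235,220.5), (239.5,206) and (261,215). The mirror tongue points down in the top view. Next I'll triangulate.

Run:
```python
from h import *
a=snap('scene');b=snap('top')
B=lambda x,y,ox,oy:(ox+(x+.5)/4-.5,oy+(y+.5)/4-.5)
T=lambda x,y:B(x,y,182,142); S=lambda x,y:B(x,y-300,205,178)
TM=lambda x,y:B(x-400,y,310,225); SM=lambda x,y:B(x-400,y-300,220,125)
bt=[T(176,93),T(260,141),T(173,188)]; bs=[S(120,470),S(138,411),S(224,448)]
P=[]
for p,q in zip(bt,bs):
    X,e=tri(b,p,a,q);P.append(X);print('ball',X.round(4),round(e,4))
P=np.array(P);print([np.linalg.norm(P[i]-P[j]).round(4) for i,j in((0,1),(1,2),(0,2))])
for nm,t,s in [('corner far',T(374,156),S(106,367)),('corner near(-x+y)?',T(121,12),S(45,552)),('corner left',T(31,140),S(238,568)),('corner br',T(291,292),S(268,377))]:
    X,e=tri(b,t,a,s);print(nm,X.round(4),round(e,4))
z=P[:,2].mean()
def pose(P):
    m=(P[0]+P[1])/2; ex=(m-P[2])[:2]; ey=(P[0]-P[1])[:2]
    return np.arctan2(ex[1],ex[0]),np.arctan2(ey[1],ey[0])-np.pi/2, m[:2]-.014*ex/np.linalg.norm(ex)
print(z,pose(P),pose(np.array([onz(b,*p,z) for p in bt])),pose(np.array([onz(a,*p,z) for p in bs])))
print('mirror top frame, z=.09')
for c in [(540,93),(667,115),(664,157),(541,137)]: print(onz(b,*TM(*c),.09).round(4))
print('scene frame top'); 
for c in [(562,352),(592,348),(617,390),(586,397)]: print(onz(a,*SM(*c),.09).round(4))
print('plate top .012')
for c in [(474,55),(655,86),(460,152),(512,215),(583,228),(643,185)]: print(onz(b,*TM(*c),.012).round(4))
```

```text
ball [0.6381 0.0583 0.0738] 0.0009
ball [0.6105 0.019  0.0737] 0.0004
ball [0.5897 0.0624 0.0732] 0.0003
[np.float64(0.048), np.float64(0.048), np.float64(0.0485)]
corner far [ 0.6013 -0.0358  0.065 ] 0.0002
corner near(-x+y)? [0.6858 0.0851 0.0644] 0.0003
corner left [0.621  0.1315 0.0656] 0.0009
corner br [0.5365 0.0091 0.066 ] 0.0001
0.07355038735193072 (np.float64(-0.6008046436931672), np.float64(-0.6119137638095583), array([0.61271996, 0.04660571])) (np.float64(-0.5981175951864884), np.float64(-0.6073657057148063), array([0.61248344, 0.04675671])) (np.float64(-0.6235347855748467), np.float64(-0.6178873354907309), array([0.61299154, 0.04634462]))
mirror top frame, z=.09
[ 0.4596 -0.1485  0.09  ]
[ 0.4458 -0.2038  0.09  ]
[ 0.4277 -0.1997  0.09  ]
[ 0.4403 -0.1464  0.09  ]
scene frame top
[ 0.4492 -0.1995  0.09  ]
[ 0.4307 -0.1968  0.09  ]
[ 0.4466 -0.1397  0.09  ]
[ 0.4666 -0.1395  0.09  ]
plate top .012
[ 0.4876 -0.1366  0.012 ]
[ 0.4654 -0.2259  0.012 ]
[ 0.4399 -0.1239  0.012 ]
[ 0.4077 -0.146   0.012 ]
[ 0.399  -0.1801  0.012 ]
[ 0.4174 -0.2126  0.012 ]
```

Request:
send_rows(deltas=[[[-24,-26.5,0],40,1],[[-24,-26.5,0],40,1],[[-24,-26.5,0],40,1],[[-24,-26.5,0],40,1],[[-24,-26.5,0],40,1],[[-24,-26.5,0],40,1],[[-24,-26.5,0],40,1],[[-24,-26.5,0],40,1]], force=40)

```text
t: 1.0
tool_pos: [0.3363, 0.159, 0.4049]
tool_rot: [3.141, 0.002, 2.019]
contact_force: [0.4, 0.8, -0.2]
grip_width: 0.0853
grip_force: 0.0
```

```bash
cat >> h.py <<'E'
def go(x,y,z,psi):
    s=sensors.get_state(); p=s['tool_pos']; w=s['tool_rot'][2]
    d=np.array([x,y,z])-p; c,n=np.cos(w),np.sin(w)
    print('rows cm',(100*np.array([c*d[0]+n*d[1], n*d[0]-c*d[1], -d[2]])).round(2),'twist',round(np.degrees(w-psi),2),'at',p.round(4),s['tool_rot'].round(4))
E
python3 - <<'E'
from h import *
a=snap('scene');b=snap('top')
B=lambda x,y,ox,oy:(ox+(x+.5)/4-.5,oy+(y+.5)/4-.5)
TM=lambda x,y:B(x-400,y,310,225); SM=lambda x,y:B(x-400,y-300,220,125)
# frame top corners: (+x,-y),( -x,-y),(-x,+y),(+x,+y)
for t,s in zip([(667,115),(664,157),(541,137),(540,93)],[(562,352),(592,348),(617,390),(586,397)]):
    X,e=tri(b,TM(*t),a,SM(*s));print(X.round(4),round(e,4))
print('plate corner tri',tri(b,TM(474,55),a,SM(548,530)))
print('tongue far',[onz(a,*SM(*c),.012).round(4) for c in [(648,470),(662,496),(548,530),(632,522),(515,468)]])
go(.4438,-.175,.35,1.328)
E
```

```text
[ 0.4461 -0.2048  0.0873] 0.0003
[ 0.428  -0.2006  0.0879] 0.0007
[ 0.441  -0.1479  0.0852] 0.0012
[ 0.4603 -0.15    0.0842] 0.0004
plate corner tri (array([ 0.48876714, -0.13755599,  0.01143097]), np.float64(0.0027951402410258228))
tongue far [array([ 0.4012, -0.1757,  0.012 ]), array([ 0.4108, -0.1435,  0.012 ]), array([ 0.4901, -0.1379,  0.012 ]), array([ 0.4425, -0.1244,  0.012 ]), array([ 0.4722, -0.2143,  0.012 ])]
rows cm [-35.04  -4.9    5.48] twist 39.7 at [0.3355 0.1618 0.4048] [ 3.1413e+00 -2.0000e-04  2.0209e+00]
```

Request:
send_rows(deltas=[[[-35,-5,5.5],39.7,1],[[-35,-5,5.5],39.7,1],[[-35,-5,5.5],39.7,1],[[-35,-5,5.5],39.7,1],[[-35,-5,5.5],39.7,1],[[-35,-5,5.5],39.7,1],[[-35,-5,5.5],39.7,1],[[-35,-5,5.5],39.7,1]])

```text
t: 1.9
tool_pos: [0.446, -0.1759, 0.3486]
tool_rot: [3.141, 0.001, 1.331]
contact_force: [-0.4, 0.0, -0.4]
grip_width: 0.0853
grip_force: 0.0
```

Request:
send_rows(deltas=[[[0,0,0],0,1],[[0,0,0],0,1],[[0,0,0],0,1]])

```text
t: 2.2
tool_pos: [0.4438, -0.1711, 0.3499]
tool_rot: [-3.141, -0.001, 1.335]
contact_force: [0.1, 0.4, 0.5]
grip_width: 0.0854
grip_force: 0.0
```

Run:
```python
from h import *
go(.4438,-.1758,.237,1.326)
```

```text
rows cm [-0.46  0.11 11.29] twist 0.54 at [ 0.4438 -0.1711  0.3499] [-3.1414e+00 -5.0000e-04  1.3354e+00]
```

Request:
send_rows(deltas=[[[-0.45,0.1,4],0.5,1],[[-0.45,0.1,8],0.5,1],[[-0.45,0.1,10],0.5,1],[[-0.45,0.1,11.3],0.5,1],[[-0.45,0.1,11.3],0.5,1],[[-0.45,0.1,11.3],0.5,1]])

```text
t: 2.8
tool_pos: [0.4439, -0.1769, 0.2374]
tool_rot: [3.141, 0.0, 1.326]
contact_force: [1.5, -1.3, 0.9]
grip_width: 0.0853
grip_force: 0.0
```

Request:
send_rows(deltas=[[[0,0,0],0,-0.3],[[0,0,0],0,-0.5],[[0,0,0],0,-0.7],[[0,0,0],0,-1],[[0,0,0],0,-1],[[0,0,0],0,-1],[[0,0,0],0,-1],[[0,0,0],0,-1]], force=40)

```text
t: 3.6
tool_pos: [0.4439, -0.178, 0.237]
tool_rot: [3.141, 0.0, 1.324]
contact_force: [0.3, 0.1, 4.3]
grip_width: 0.0169
grip_force: 45.0
```

Request:
send_rows(deltas=[[[0,0,-2],0,-1],[[0,0,-5],0,-1],[[0,0,-9],0,-1],[[0,0,-12],0,-1],[[0,0,-12],0,-1],[[0,0,-12],0,-1]])

```text
t: 4.2
tool_pos: [0.4433, -0.1776, 0.3559]
tool_rot: [-3.141, -0.0, 1.324]
contact_force: [-0.7, -0.4, -4.5]
grip_width: 0.0172
grip_force: 43.9
```

Run:
```python
from h import *
s=sensors.get_state();print(s['contact_force'],s['grip_width'])
go(.6127,.0466,.357,.964)
snap('scene','s2.png')
```

```text
[-0.7373702  -0.41814234 -4.49974387] 0.017214020797928286
rows cm [25.88 10.95 -0.11] twist 20.63 at [ 0.4433 -0.1776  0.3559] [-3.1408e+00 -2.0000e-04  1.3241e+00]
```

View pics/s2.png

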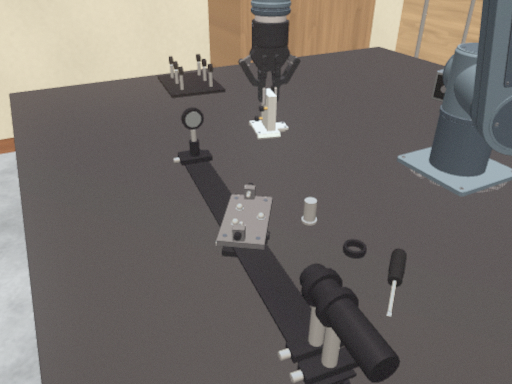

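The mirror hangs upright in the gripper at about (267,115), and nothing else has moved. Now I'll carry it over the mount.

Request:
send_rows(deltas=[[[4,1.7,0],3.3,-1],[[8,3.4,0],6.6,-1],[[12,5.1,0],10,-1],[[16,6.8,0],13,-1],[[20,8.5,0],16,-1],[[23.5,9.9,0],19,-1],[[25.9,10.9,0],20.6,-1],[[25.9,10.9,0],20.6,-1]])

```text
t: 5.05
tool_pos: [0.6135, 0.0496, 0.3531]
tool_rot: [-3.137, 0.001, 0.967]
contact_force: [-1.9, -0.4, -3.7]
grip_width: 0.0168
grip_force: 43.8
```

Request:
send_rows(deltas=[[[0,0,0],0,-1],[[0,0,0],0,-1],[[0,0,0],0,-1]])

```text
t: 5.35
tool_pos: [0.6122, 0.0457, 0.356]
tool_rot: [-3.14, 0.001, 0.963]
contact_force: [-1.2, -0.1, -2.2]
grip_width: 0.0174
grip_force: 43.8
```

Run:
```python
from h import *
go(.6127,.0466,.357,.964)
a=snap('scene');b=snap('top')
r=lambda i,x,y,w,h:cv2.resize(i[y:y+h,x:x+w,::-1],(400,600),interpolation=cv2.INTER_CUBIC)
o=np.hstack([r(b['img'],182,110,100,150),r(a['img'],200,90,100,150)])
cv2.imwrite('pics/c2.png',o)
```

```text
rows cm [ 0.11 -0.01 -0.1 ] twist -0.04 at [0.6122 0.0457 0.356 ] [-3.1402e+00  1.0000e-03  9.6330e-01]
```

View pics/c2.png

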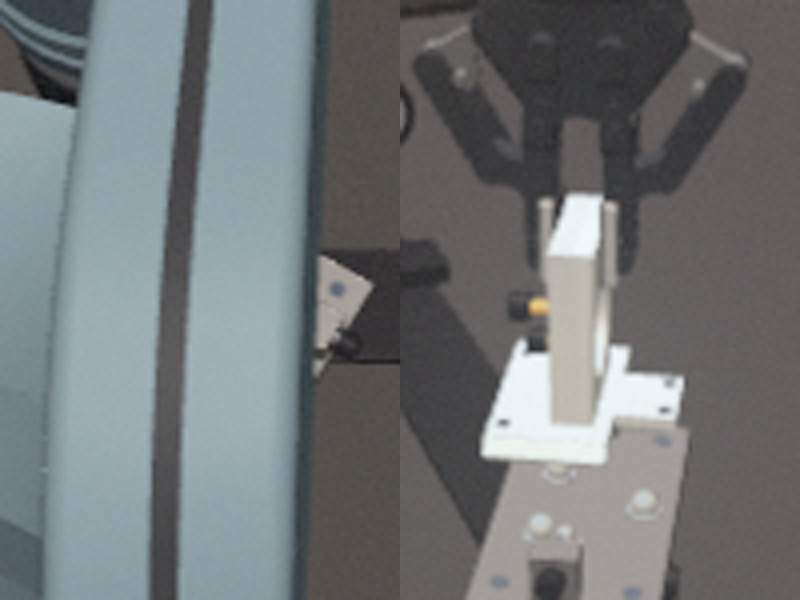

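The top camera is blocked by the arm here. In the scene crop the mirror hangs upright over the mount, with the tongue towards the single ball. I'll shift sideways so both cameras can see it and measure where the mirror sits in the grip.

Request:
send_rows(deltas=[[[-4,0.2,0],0,-1],[[-9,0.4,0],0,-1],[[-14,0.6,0],0,-1],[[-19,0.8,0],0,-1],[[-24,1,0],0,-1],[[-29,1.2,0],0,-1],[[-33,1.4,1],0,-1],[[-34,1.4,2],0,-1]])

```text
t: 6.25
tool_pos: [0.4282, -0.2443, 0.3374]
tool_rot: [3.139, 0.002, 0.96]
contact_force: [-0.1, -0.0, -3.5]
grip_width: 0.0169
grip_force: 43.8
```

Request:
send_rows(deltas=[[[0,0,0],0,-1],[[0,0,0],0,-1],[[0,0,0],0,-1],[[0,0,0],0,-1]])

```text
t: 6.65
tool_pos: [0.4312, -0.2396, 0.3372]
tool_rot: [3.141, -0.0, 0.967]
contact_force: [0.3, 1.2, -2.1]
grip_width: 0.0174
grip_force: 43.7
```

Run:
```python
from h import *
go(.6127,.0466,.357,.964)
a=snap('scene','s3.png');b=snap('top','t3.png')
p=sensors.get_state()['tool_pos']; q=np.array([p[0],p[1],p[2]-.2])
ua,ub=[np.round(proj(s,q)).astype(int) for s in(a,b)]; print(ua,ub)
r=lambda i,x,y:cv2.resize(i[y-50:y+50,x-33:x+33,::-1],(396,600),interpolation=cv2.INTER_CUBIC)
cv2.imwrite('pics/c3.png',np.hstack([r(b['img'],*ub),r(a['img'],*ua)]))
```

```text
rows cm [33.87 -1.33 -1.98] twist 0.15 at [ 0.4312 -0.2396  0.3372] [ 3.1408e+00 -2.0000e-04  9.6660e-01]
[259 112] [409 258]
```

View pics/c3.png

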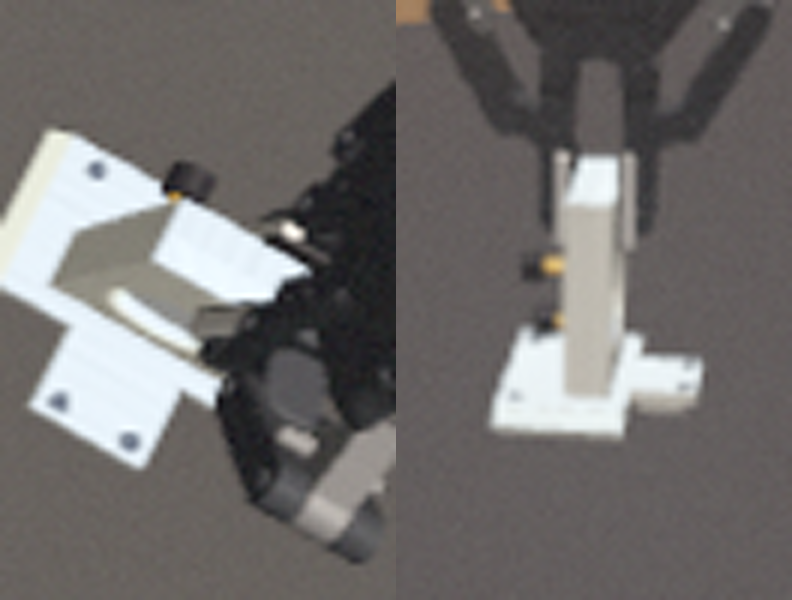

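The left crop (top view) shows the tongue's end corners at (30,405) and (147,468), its holes at (59,401) and (130,440), and the +y plate corners at (72,135) and (5,285). The right crop (scene view) shows the mirror upright between the pads, with frame-top corners at (565,205), (578,157), (618,157) and (614,207).

Run:
```python
from h import *
a=snap('scene');b=snap('top')
B=lambda x,y,ox,oy:(ox+(x+.5)/6-.5,oy+(y+.5)/6-.5)
T=lambda x,y:B(x,y,376,208); S=lambda x,y:B(x-396,y,226,62)
st=sensors.get_state(); p=st['tool_pos']; w=.9666
ex=np.array([np.cos(w),np.sin(w)]);ey=np.array([np.sin(w),-np.cos(w)])
rel=lambda X:((X[:2]-p[:2])@ex*1000).round(1).tolist().__str__()+' '+str(((X[:2]-p[:2])@ey*1000).round(1))+' z '+str(round(X[2],4))
z=p[2]-.237+.012
for n,c in [('tongue+y',(30,405)),('tongue-y',(147,468)),('hole+',(59,401)),('hole-',(130,440)),('+x+y',(72,135)),('-x+y',(5,285))]: print('top',n,rel(onz(b,*T(*c),z)))
print('hole tri'); 
for t,s in [((59,401),(686,387)),((130,440),(687,362)),((96,170),(514,397))]:
    X,e=tri(b,T(*t),a,S(*s)); print(rel(X),round(e,4))
for c in [(565,205),(578,157),(618,157),(614,207)]: print('scene frametop',rel(onz(a,*S(*c),z+.078)))
for c in [(180,200),(152,262)]: print('top frame top +y',rel(onz(b,*T(*c),z+.078)))
for c,s in [((180,200),(565,205)),((152,262),(614,207))]: 
    X,e=tri(b,T(*c),a,S(*s));print('tri',rel(X),round(e,4))
```

```text
top tongue+y 21.4 -42.9 z 0.1119
top tongue-y -14.5 -41.8 z 0.1119
top hole+ 14.8 -37.7 z 0.1119
top hole- -7.1 -37.2 z 0.1119
top +x+y 44.3 33.0 z 0.1119
top -x+y 42.2 -16.1 z 0.1119
hole tri
13.9 -37.2 z 0.1085 0.0003
-7.6 -36.4 z 0.1103 0.0011
32.9 28.5 z 0.1082 0.0003
scene frametop 42.3 8.2 z 0.1899
scene frametop -16.2 10.2 z 0.1899
scene frametop -18.5 -5.3 z 0.1899
scene frametop 42.0 -10.1 z 0.1899
top frame top +y 32.2 7.2 z 0.1899
top frame top +y 31.7 -10.6 z 0.1899
tri 31.0 9.0 z 0.1859 0.0011
tri 30.6 -9.2 z 0.186 0.0005
```

Run:
```python
from h import *
go(.6108,.0434,.345,.958)
```

```text
rows cm [33.55 -1.33 -0.81] twist 0.45 at [ 0.4309 -0.2401  0.3369] [ 3.1413 -0.      0.9658]
```

Request:
send_rows(deltas=[[[0,0,-2],0,-1],[[5,-0.2,-2.3],0,-1],[[10,-0.4,-2.3],0,-1],[[15,-0.6,-2.3],0,-1],[[20,-0.8,-2.3],0,-1],[[25,-1,-2.3],0.2,-1],[[30,-1.2,-2.3],0.4,-1],[[33.5,-1.3,-2.3],0.5,-1]])

```text
t: 7.65
tool_pos: [0.6118, 0.0454, 0.3596]
tool_rot: [-3.142, -0.001, 0.958]
contact_force: [0.4, -0.6, -2.9]
grip_width: 0.0175
grip_force: 43.8
```

Request:
send_rows(deltas=[[[0,0,0],0,-1],[[0,0,0],0,-1],[[0,0,0],0,-1],[[0,0,0],0,-1],[[0,0,0],0,-1]])

```text
t: 8.15
tool_pos: [0.6104, 0.0408, 0.3599]
tool_rot: [3.141, 0.0, 0.954]
contact_force: [0.9, 0.7, -2.7]
grip_width: 0.0177
grip_force: 43.8
```

Run:
```python
from h import *
go(.6108,.0434,.345,.958)
print(sensors.get_state()['contact_force'])
```

```text
rows cm [ 0.23 -0.11  1.49] twist -0.22 at [0.6104 0.0408 0.3599] [3.1414e+00 1.0000e-04 9.5410e-01]
[ 0.8981462   0.67712942 -2.67804023]
```

Request:
send_rows(deltas=[[[0,0,0.5],0,-1],[[0,0,1],0,-1],[[0,0,1.5],0,-1],[[0,0,1.5],0,-1],[[0,0,1.5],0,-1],[[0,0,1.5],0,-1]])

```text
t: 8.75
tool_pos: [0.6108, 0.042, 0.3448]
tool_rot: [3.141, -0.0, 0.956]
contact_force: [0.2, -0.1, -2.8]
grip_width: 0.0168
grip_force: 43.7
```

Request:
send_rows(deltas=[[[0,0,0],0,-1],[[0,0,0],0,-1]])

```text
t: 8.95
tool_pos: [0.6107, 0.042, 0.3449]
tool_rot: [3.141, -0.0, 0.956]
contact_force: [-0.2, 0.0, -3.0]
grip_width: 0.0175
grip_force: 43.7
```

Request:
send_rows(deltas=[[[0,0,0],0,-1],[[0,0,0],0,-1]])

```text
t: 9.15
tool_pos: [0.6107, 0.042, 0.3448]
tool_rot: [3.141, -0.0, 0.956]
contact_force: [-0.0, 0.7, -2.9]
grip_width: 0.0174
grip_force: 43.7
```

Run:
```python
from h import *
go(.6108,.0434,.345,.958)
a=snap('scene');go(.6108,.0434,.345,.958)
cv2.imwrite('pics/c4.png',cv2.resize(a['img'][95:245,195:305,::-1],(440,600),interpolation=cv2.INTER_CUBIC))
```

```text
rows cm [ 0.12 -0.07 -0.02] twist -0.13 at [0.6107 0.042  0.3448] [ 3.1415 -0.      0.9558]
rows cm [ 0.12 -0.07 -0.02] twist -0.13 at [0.6107 0.042  0.3448] [ 3.1415 -0.      0.9558]
```

View pics/c4.png

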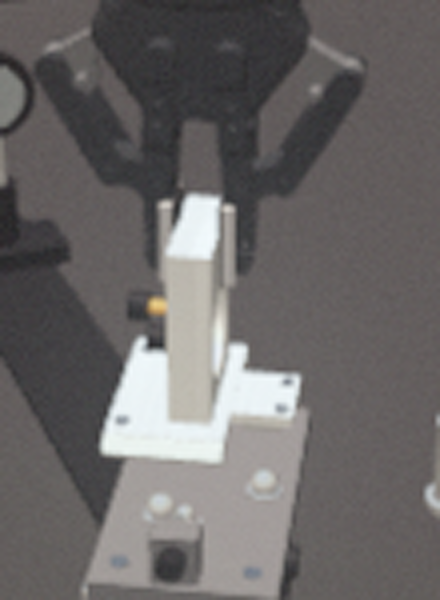

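The plate is level over the head, its +y edge at about (165,450) in the crop, with the +y plunger block at (172,550) clear of it. I'll apply the small correction and start feeling downward.

Request:
send_rows(deltas=[[[0.1,-0.05,0.3],0,-1],[[0.1,-0.05,0.7],0,-1],[[0.1,-0.05,1.1],0,-1],[[0.1,-0.05,1.4],0,-1],[[0.1,-0.05,1.4],0,-1],[[0.1,-0.05,1.4],0,-1]])

```text
t: 9.8
tool_pos: [0.6108, 0.0431, 0.3306]
tool_rot: [-3.141, 0.0, 0.956]
contact_force: [-0.4, -0.4, -4.1]
grip_width: 0.0173
grip_force: 43.8
```

Request:
send_rows(deltas=[[[0,0,0.1],0,-1],[[0,0,0.2],0,-1],[[0,0,0.2],0,-1]])

```text
t: 10.1
tool_pos: [0.6108, 0.0431, 0.3287]
tool_rot: [-3.142, 0.0, 0.956]
contact_force: [-0.5, -0.7, -3.2]
grip_width: 0.0172
grip_force: 43.8
```

Request:
send_rows(deltas=[[[0,0,0.1],0,-1],[[0,0,0.2],0,-1],[[0,0,0.2],0,-1]])

```text
t: 10.4
tool_pos: [0.6108, 0.0431, 0.3265]
tool_rot: [-3.141, 0.0, 0.956]
contact_force: [-0.4, -0.4, -3.0]
grip_width: 0.0177
grip_force: 43.8
```

Request:
send_rows(deltas=[[[0,0,0.1],0,-1],[[0,0,0.2],0,-1],[[0,0,0.2],0,-1]])

```text
t: 10.7
tool_pos: [0.6108, 0.0431, 0.3245]
tool_rot: [-3.141, 0.0, 0.956]
contact_force: [0.4, 0.6, -4.1]
grip_width: 0.0172
grip_force: 43.8
```

Request:
send_rows(deltas=[[[0,0,0.1],0,-1],[[0,0,0.2],0,-1],[[0,0,0.2],0,-1]])

```text
t: 11.0
tool_pos: [0.6111, 0.0432, 0.3231]
tool_rot: [3.141, -0.001, 0.956]
contact_force: [-0.1, 0.2, -1.8]
grip_width: 0.0173
grip_force: 44.1
```

Request:
send_rows(deltas=[[[0,0,0.1],0,-1],[[0,0,0.2],0,-1],[[0,0,0.2],0,-1]])

```text
t: 11.3
tool_pos: [0.6113, 0.0431, 0.3222]
tool_rot: [3.139, -0.001, 0.956]
contact_force: [-0.4, 0.1, 5.2]
grip_width: 0.0171
grip_force: 44.9
```

Request:
send_rows(deltas=[[[0,0,0.1],0,-1],[[0,0,0.1],0,-1],[[0,0,0.1],0,-1]])

```text
t: 11.6
tool_pos: [0.6114, 0.0429, 0.3214]
tool_rot: [3.138, -0.002, 0.956]
contact_force: [-0.6, 0.7, 5.9]
grip_width: 0.0172
grip_force: 45.1
```

Request:
send_rows(deltas=[[[0,0,0.1],0,-1],[[0,0,0.1],0,-1],[[0,0,0.1],0,-1]])

```text
t: 11.9
tool_pos: [0.6116, 0.0428, 0.3207]
tool_rot: [3.138, -0.002, 0.956]
contact_force: [-0.5, -0.3, 7.2]
grip_width: 0.0172
grip_force: 45.2
```

Run:
```python
from h import *
print(sensors.get_state())
```

```text
{'t': 11.9, 'joints': array([-1.11685486e-01,  4.33021974e-01,  1.49498265e+00, -4.06428152e-04,
        1.20929865e+00,  5.03532844e-01]), 'joint_velocities': array([-0.00116174,  0.00148812,  0.00071615,  0.00062685, -0.00021711,
       -0.00142261]), 'joint_efforts': array([ 1.58311590e-01, -4.86641335e+01, -2.47120875e+01,  5.86070633e-02,
        1.94076524e-02, -1.13720871e-03]), 'tool_pos': array([0.61156898, 0.04283669, 0.32065732]), 'tool_rot': array([ 3.13765194e+00, -1.73619529e-03,  9.55724347e-01]), 'contact_force': array([-0.53849703, -0.27333755,  7.17611959]), 'ft_torque': array([-0.03111426, -0.04792758,  0.01732328]), 'grip_force': 45.20903527736664, 'grip_width': 0.017165256895936277}
```

Request:
send_rows(deltas=[[[0,0,0.1],0,-1],[[0,0,0.1],0,-1]])

```text
t: 12.1
tool_pos: [0.6116, 0.0428, 0.3195]
tool_rot: [3.138, -0.002, 0.956]
contact_force: [1.2, -0.5, 4.1]
grip_width: 0.0173
grip_force: 44.9
```

Request:
send_rows(deltas=[[[0,0,0.1],0,-1],[[0,0,0.1],0,-1]])

```text
t: 12.3
tool_pos: [0.6113, 0.0428, 0.3171]
tool_rot: [3.14, -0.001, 0.956]
contact_force: [2.4, 0.2, -1.7]
grip_width: 0.0175
grip_force: 44.0
```

Request:
send_rows(deltas=[[[0,0,0.1],0,-1],[[0,0,0.1],0,-1]])

```text
t: 12.5
tool_pos: [0.6106, 0.0431, 0.3142]
tool_rot: [-3.14, 0.001, 0.956]
contact_force: [3.2, -0.7, -9.7]
grip_width: 0.0172
grip_force: 43.1
```

Request:
send_rows(deltas=[[[0,0,0.1],0,-1],[[0,0,0.1],0,-1]])

```text
t: 12.7
tool_pos: [0.6105, 0.0435, 0.3134]
tool_rot: [-3.139, 0.0, 0.956]
contact_force: [2.7, 2.2, -9.1]
grip_width: 0.0172
grip_force: 43.0
```

Request:
send_rows(deltas=[[[0,0,0.1],0,-1],[[0,0,0.1],0,-1]])

```text
t: 12.9
tool_pos: [0.6105, 0.0435, 0.3133]
tool_rot: [-3.14, 0.0, 0.956]
contact_force: [1.1, 3.5, -6.7]
grip_width: 0.0171
grip_force: 43.3
```

Run:
```python
from h import *
s=sensors.get_state();print(s['ft_torque'],s['contact_force'],s['tool_rot'])
```

```text
[ 0.71778341 -0.25452672  0.04866516] [ 1.08502002  3.49578535 -6.69738953] [-3.13994561e+00  4.05655780e-05  9.55973685e-01]
```

Request:
send_rows(deltas=[[[0.03,0,0.1],0,-1],[[0.05,0,0.1],0,-1]])

```text
t: 13.1
tool_pos: [0.6108, 0.0438, 0.3129]
tool_rot: [-3.141, 0.0, 0.956]
contact_force: [-0.6, 1.8, -3.0]
grip_width: 0.017
grip_force: 43.9
```

Request:
send_rows(deltas=[[[0,0,0.08],0,-1],[[0,0,0.08],0,-1],[[0,0,0.08],0,-1]])

```text
t: 13.4
tool_pos: [0.6109, 0.0437, 0.3128]
tool_rot: [-3.141, -0.0, 0.956]
contact_force: [-3.9, 3.2, 4.2]
grip_width: 0.0174
grip_force: 44.8
```

Run:
```python
from h import *
s=sensors.get_state();print(s['ft_torque'],s['contact_force'],s['tool_rot'],s['tool_pos'])
```

```text
[0.96146447 0.72190722 0.12079119] [-3.88807374  3.20083757  4.16524316] [-3.14146937e+00 -2.37138895e-04  9.55980448e-01] [0.61085805 0.04369872 0.31277278]
```

Request:
send_rows(deltas=[[[0,-0.04,0],0,-1],[[0,-0.07,0],0,-1],[[0,-0.07,0],0,-1]])

```text
t: 13.7
tool_pos: [0.6106, 0.0439, 0.3127]
tool_rot: [3.141, -0.0, 0.956]
contact_force: [-3.0, 2.9, 5.5]
grip_width: 0.017
grip_force: 45.1
```

Run:
```python
from h import *
s=sensors.get_state();print(s['ft_torque'],s['contact_force'],s['tool_rot'],s['tool_pos'])
a=snap('scene')
cv2.imwrite('pics/c5.png',cv2.resize(a['img'][95:245,195:305,::-1],(440,600),interpolation=cv2.INTER_CUBIC))
```

```text
[0.82650676 0.62185646 0.16562813] [-3.04734657  2.87992834  5.45186764] [ 3.14058836e+00 -4.36861857e-04  9.55814552e-01] [0.6106162  0.04387519 0.31273969]
```

View pics/c5.png

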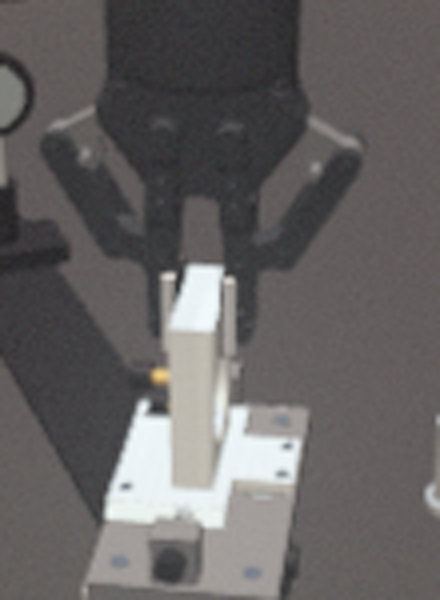

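The plate sits level and square between the plunger blocks, with the +y block at (175,545) against its edge. The height stopped changing while the force rose, so it is standing on the balls. I'll release with a light grip first.

Request:
send_rows(deltas=[[[0,-0.05,0],0,-1],[[0,-0.05,0],0,-1],[[0,-0.05,0],0,-1]], force=20)

```text
t: 14.05
tool_pos: [0.6104, 0.044, 0.3127]
tool_rot: [3.14, -0.001, 0.956]
contact_force: [-3.2, 1.7, 6.1]
grip_width: 0.017
grip_force: 45.0
```

Request:
send_rows(deltas=[[[0,0,0],0,-0.5],[[0,0,0],0,-0.3],[[0,0,0],0,-0.1],[[0,0,0],0,0],[[0,0,0],0,0],[[0,0,0],0,0]])

```text
t: 14.65
tool_pos: [0.6102, 0.0441, 0.3118]
tool_rot: [3.141, 0.0, 0.956]
contact_force: [-0.2, 0.3, -0.9]
grip_width: 0.0426
grip_force: 0.0
```

Run:
```python
from h import *
s=sensors.get_state();print(s['ft_torque'],s['contact_force'],s['tool_rot'],s['tool_pos'],s['grip_width'])
```

```text
[ 0.03130681 -0.00208192  0.00424086] [-0.15563526  0.2900833  -0.87497718] [3.14149748e+00 9.36991193e-05 9.55751833e-01] [0.61020167 0.0441348  0.31184443] 0.042644705053993266
```

Request:
send_rows(deltas=[[[0,0,-1],0,0],[[0,0,-3],0,0],[[0,0,-6],0,0],[[0,0,-10],0,0],[[0,0,-10],0,0],[[-5,0,-10],0,0],[[-10,0,-10],0,0],[[-15,0,-10],0,0]])

```text
t: 15.45
tool_pos: [0.5225, -0.079, 0.4121]
tool_rot: [3.141, 0.0, 0.957]
contact_force: [0.1, -0.3, 0.0]
grip_width: 0.0429
grip_force: 0.0
```

Request:
send_rows(deltas=[[[-5,0,0],0,0],[[-10,0,0],0,0],[[-15,0,0],0,0],[[-15,0,0],0,0],[[-15,0,0],0,0],[[-15,0,0],0,0],[[-15,0,0],0,0]])

```text
t: 16.15
tool_pos: [0.4377, -0.1997, 0.412]
tool_rot: [3.142, -0.0, 0.958]
contact_force: [-0.4, -0.6, -0.7]
grip_width: 0.043
grip_force: 0.0
```

Run:
```python
from h import *
a=snap('scene');b=snap('top')
r=lambda i,x,y,w,h:cv2.resize(i[y:y+h,x:x+w,::-1],(400,600),interpolation=cv2.INTER_CUBIC)
cv2.imwrite('pics/c6.png',np.hstack([r(b['img'],182,110,100,150),r(a['img'],200,120,100,150)]))
print(sensors.get_state()['contact_force'])
```

```text
[ 0.21255286  0.43354729 -0.3494733 ]
```

View pics/c6.png

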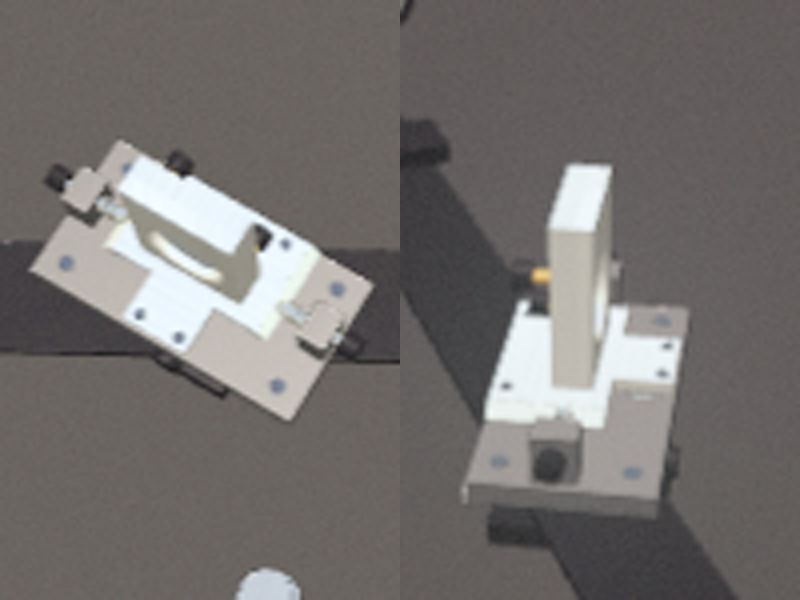

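The mirror stands upright, parallel to the head, with both plungers over its edges at about (115,208) and (290,310) in the left crop. The tongue is over the single ball and the arm is clear. I'm handing it in.

```bash
python3 -c "
from h import *
print(manip.sign_off())"
```

```text
the job is handed in; nothing more can be done
None
```

The mirror is back on its mount: it looks upright and square on the balls with both plungers over its edges, the gripper is clear, and I handed the job in at about 16 s; the sign-off returned no verdict.

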